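# Seat the pipette-tip box in its locating corner

## Robot

A 6-joint arm with a two-finger parallel gripper is mounted at the origin on a cart in front of the work surface, level with it; the furniture and walls round the work are solid. World frame = base frame: x ahead of the robot, y to its left, z up, the work surface at z = 0. Lengths are in m, angles in degrees, forces in N, time in s.
With the tool pointing down it reaches from about 0.4 to 0.825 m from the base axis. Payload 7 kg.
Tool frame: the origin (TCP) lies at the very end of the fingers, on their centre line; the grasp point (between the pads) lies tcp_to_grasp behind it (tcp_to_grasp is the distance from the TCP to the grasp point, in m); x points along the fingers, y is the direction in which the jaws open and shut, and the axes are right-handed (so a half turn about x gives the same grasp; the last joint's range is limited). The gripper opens to 88 mm and grips with 3 to 60 N. Pads are 19 mm wide; open, the fingers measure 130 mm over their backs; the gripper's body (78 mm by 193 mm) begins 47 mm behind the grasp point.
Start: joints at [84.345, 20.546, 0.682, 0, -70.136, -16.507], TCP at [0.255, 0.625, 0.227] pointing down, gripper open.
Joint ranges: [-176.03, 176.03], [-82.01, 121.73], [-58.28, 71.71], [-173.87, 95.51], [-174.79, -0.11], [-173.66, 173.66]. Speed limits (degrees/s): [136.94, 136.94, 172.46, 180, 180, 180].

## Interface

Orientations are given as [roll, pitch, yaw] about the fixed x, y, z axes, in that order (R = Rz(yaw) Ry(pitch) Rx(roll)).
In Python, from plant import * gives the robot as it stands. The module is installed in compiled form; this text tells all that it offers.
- The arm moves only by the shell command python3 -m pendant 'ROWS'. ROWS is JSON, a list of rows, each an object with "claw": the finger opening in mm, from 0 to 87.6; "linear": the shift along the tool's x, y, z in mm, a list of three; "twist": the turn about the tool's x in rad. In form: [{"claw": claw, "linear": [tx, ty, tz], "twist": twist}, ...]. A call has exactly 10 rows; each row shifts and turns the commanded pose from where the row before left it, along the tool's axes as they then stand; what a row does not reach is not made up. A row lasts 1/12 s, in which the tool goes at most 41.7 mm and 7.16 degrees, less where a joint would pass 70% of its speed; a pose out of reach is approached as far as the arm can. A call with a gripper value outside its range is refused whole. The fingers move at their own pace and stop on an object; the grip force is fixed at half the most. Time passes only in rows, so rows that do not move let the fingers close, or fill a call up. It gives the time, the measured TCP pose, the force and the opening at its end, in the units of the state.
- get_obs(): the state, without advancing time (a new reading comes with each control period).
- snapshot(name): name is "side" or "top"; returns (picture, depth): 400x640x3 uint8, red, green, blue; 400x640 float32, m along the optical axis (not along the pixel's ray), 0 where there is no reading.
- camera_params(name): a dict with "fx", "fy", "cx", "cy" (pixels), "k1" (the pictures are not rectified: a ray, as slopes to the right and down, at radius r is drawn at 1 + k1 r^2 times it, then the intrinsics apply), "rvec" (rotation vector, rad) and "tvec" (3), from world to camera coordinates, as OpenCV has them. Camera axes: x right, y down, z forward; pixel columns grow to the right and rows downward; lengths in m; the calibration is good to about 2 mm. A picture is of the moment at which its call begins. camera_params takes no time and is no camera call.
- close_job(): hands the job in, once; it reports no verdict.
Trained networks look in the newest picture that a camera, given by its name, has taken for a name from the list of things; names that differ only in an ending like _2 or _b are one class to them, and where a whole thing is asked for, a point or a joint stands for the part that bears it (a point fixed in the world has none). Each returns a list of dicts, best first, with "confidence" (0 to 1); they miss things now and then, are a little off and sometimes report something else, mostly with a low value. They report only what shows in the picture. A call takes as long as a camera call. They do not tell look-alikes from the thing itself.
- boxes_of(camera, target): "xy" ([column, row] in pixels, amid what is visible of it).
The state is a dict: "clock": time; "joint_pos": joint angles; "qvel": joint speeds; "tau": joint torques, N m; "tool_pos": TCP position; "orientation": TCP orientation; "force": force on the tool from outside, world axes, zero at the start; "moment": the same for the moment, N m; "opening": finger opening in m.
Only numpy, scipy, OpenCV 4.12 (cv2) and the standard library are available. Lean on these libraries where they do the work, as an engineer would, in place of code of your own. Each camera call takes 0.05 s, during which the arm holds its last target. There are 200 camera calls.

## Task

Push the pipette-tip box along the worktop into the metal locating corner, until its long side is square and snug against the long rail and its short side is snug against the short rail. Only push it with the fingertips or the outside of the fingers: do not lift or tip it, and leave the jar, the small cup and the weight where they stand.

Things in the scene. Friction and masses are not known exactly. Their poses are not given: they have to be found in the camera images.
- tip_box_1: The pipette-tip box to push: loose, lidless clear box of yellow tips in a blue grid, 0.2 to 0.4 kg, friction about 0.6. Solid, 82 mm along its x, 118 mm along its y (long sides face +-x), 44 mm high, tips to 46; two blue hinge tabs stick out 2 mm at the top of the +x side, above the rails. Origin: centre of its underside; z up. Starts within 21 degrees of parallel to the corner.
- fence: The locating corner: fixed L of aluminium rails 22 mm high, 12 mm thick. Origin: inner corner of the L at worktop height. Long rail's inner face is x = 0, from the corner 168 mm toward -y; short rail's is y = 0, 100 mm toward -x. x points away from the robot within 18 degrees, z up. The box belongs at x < 0, y < 0. Outside the rails lie screwed flanges 21 mm wide, 8 mm high.
- seat (a point): Where the box's origin lies when it is seated: on the worktop, 41 mm from the long rail's inner face and 59 mm from the short rail's; axes as the locating corner's, and the seated box's axes are parallel to them.
- jar: Bystander, loose: small sample jar with white lid, 44 mm wide, 60 mm high, outside the short rail and toward the robot. Origin: centre of its underside.
- weigh_cup: Bystander, loose: small clear open cup, 46 mm wide, 42 mm high, behind the long rail. Origin: centre of its underside.
- weight: Bystander, loose: pale calibration weight with a knob on top, 27 mm wide, 48 mm high, behind the long rail. Origin: centre of its underside.
Mind the look-alikes: they are no part of the job. Leave any black, green or orange look-alike of the tip_box_1 alone.

How it is judged (in metres and radians):
At the end, for the whole second after the job is handed in: The tip box stands flat and at rest in the corner: gap to each rail under 4 mm at its middle, square to the corner within 0.05 rad; jar, cup and weight are within 15 mm of where they stood (x of tip_box_1 in the frame of fence between -0.045 and -0.036 m and y of tip_box_1 in the frame of fence between -0.063 and -0.054 m and angle between the x axis of tip_box_1 and the x axis of fence, either way round below 0.05 rad and angle between tip_box_1's own z axis and vertical below 0.05 rad and height (world z) of tip_box_1 below 0.006 m and linear speed of tip_box_1 below 0.01 m/s and distance of each of jar, weigh_cup, weight from where it was at the start of the episode below 0.015 m); the robot touches nothing.
It fails at once if the tip box is lifted off the worktop (height (world z) of tip_box_1 above 0.012 m).
It fails at once if the tip box is tipped (angle between tip_box_1's own z axis and vertical above 0.2 rad).
It fails at once if the jar, the cup or the weight is moved, lifted or knocked over (distance of any of jar, weigh_cup, weight from where it was at the start of the episode above 0.015 m or angle between any of jar, weigh_cup, weight's own z axis and vertical above 0.3 rad).
It also fails if it takes over 67 s, if anything falls off the work surface, if the arm or the gripper's body presses on something with over 40 N, if the wrist force passes 120 N, or if a joint passes its speed limit or range.

## Working session

There is one attempt and no reset: what is moved stays moved. The work goes in short steps, Python scripts to look and compute and a shell command to move; the robot and the scene stay as the last step left them, time stands still between calls to the robot, and variables do not carry over. Pictures are saved under pics/ and viewed, about 8 in all and at most 12, crops included, and the job is handed in when it is done.

```bash
mkdir -p pics; cat > h.py <<'E'
from plant import *
import numpy as np, cv2
def cam(n):
    p=camera_params(n); R=cv2.Rodrigues(np.array(p["rvec"],float))[0]; return p,R,np.array(p["tvec"],float).ravel()
def ray(n,uv):
    p,R,t=cam(n); x=(uv[0]-p["cx"])/p["fx"]; y=(uv[1]-p["cy"])/p["fy"]
    a,b=x,y
    for _ in range(20):
        s=1+p["k1"]*(a*a+b*b); a,b=x/s,y/s
    return -R.T@t, R.T@np.array([a,b,1.])
def atz(n,uv,z):
    c,d=ray(n,uv); return c+d*(z-c[2])/d[2]
def proj(n,P):
    p,R,t=cam(n); q=np.atleast_2d(P)@R.T+t; a=q[:,0]/q[:,2]; b=q[:,1]/q[:,2]; s=1+p["k1"]*(a*a+b*b)
    return np.c_[p["fx"]*a*s+p["cx"],p["fy"]*b*s+p["cy"]]
def cloud(n,depth):
    p,R,t=cam(n); v,u=np.mgrid[0:400,0:640]
    x=(u-p["cx"])/p["fx"]; y=(v-p["cy"])/p["fy"]; a,b=x.copy(),y.copy()
    for _ in range(20):
        s=1+p["k1"]*(a*a+b*b); a,b=x/s,y/s
    P=np.stack([a*depth,b*depth,depth],-1)
    W=(P-t)@R; W[depth<=0]=np.nan; return W
def save(n,im): cv2.imwrite("pics/"+n+".png",im[:,:,::-1])
E
python3 - <<'E'
from h import *
o=get_obs();print(o)
for n in("top","side"):
    im,d=snapshot(n); save(n+"0",im); np.savez("/tmp/"+n+"0.npz",im=im,d=d)
    c,dd=ray(n,(320,200)); print(n,c,dd)
    for t in("tip_box_1","fence","jar","weigh_cup","weight"):
        print(t,[(np.round(b["xy"]),round(b["confidence"],2),np.round(atz(n,b["xy"],.02),3)) for b in boxes_of(n,t)])
E
```

```text
{'clock': 0.0, 'joint_pos': array([ 8.43467862e+01,  2.05908630e+01,  6.34436828e-01, -2.32425461e-02,
       -7.01379790e+01, -1.65065841e+01]), 'qvel': array([-0.0898544 , -0.06077807, -0.01078612,  0.04191681,  0.02004359,
       -0.081543  ]), 'tau': array([ 5.64721831e-04, -5.82716238e+01,  2.93055475e+01,  6.99728832e+00,
        6.95289214e-03, -1.73808612e-04]), 'tool_pos': array([0.25442728, 0.6246659 , 0.22562439]), 'orientation': array([  93.47697849,   89.90309841, -108.69073426]), 'force': array([ 0.02234194,  0.2415659 , -0.6442182 ]), 'moment': array([-0.00325308,  0.00595256, -0.00062904]), 'opening': 0.08733228640652296}
top [0.47716362 0.06745958 0.90149262] [ 0.12270372 -0.00519418 -0.99254923]
tip_box_1 [(array([390., 188.]), 0.85, array([ 0.613, -0.097,  0.02 ])), (array([319., 299.]), 0.82, array([0.365, 0.065, 0.02 ])), (array([414., 264.]), 0.76, array([ 0.442, -0.148,  0.02 ])), (array([216., 217.]), 0.58, array([0.546, 0.3  , 0.02 ])), (array([349., 121.]), 0.27, array([ 0.773, -0.006,  0.02 ]))]
fence [(array([315., 155.]), 0.95, array([0.692, 0.075, 0.02 ]))]
jar [(array([281., 230.]), 0.77, array([0.517, 0.151, 0.02 ]))]
weigh_cup [(array([317., 126.]), 0.9, array([0.761, 0.07 , 0.02 ]))]
weight [(array([349., 121.]), 0.43, array([ 0.773, -0.006,  0.02 ]))]
side [0.6002128  0.72365604 0.59393107] [-0.00586522 -0.76488213 -0.64447023]
tip_box_1 [(array([440., 210.]), 0.82, array([0.362, 0.077, 0.02 ])), (array([384., 149.]), 0.8, array([ 0.446, -0.138,  0.02 ])), (array([354., 303.]), 0.73, array([0.545, 0.293, 0.02 ]))]
fence [(array([279., 217.]), 0.91, array([0.674, 0.091, 0.02 ]))]
jar [(array([370., 236.]), 0.57, array([0.506, 0.146, 0.02 ]))]
weigh_cup [(array([236., 206.]), 0.6, array([0.759, 0.059, 0.02 ])), (array([368., 237.]), 0.5, array([0.509, 0.147, 0.02 ]))]
weight [(array([234., 183.]), 0.66, array([ 0.774, -0.015,  0.02 ]))]
```

View pics/top0.png

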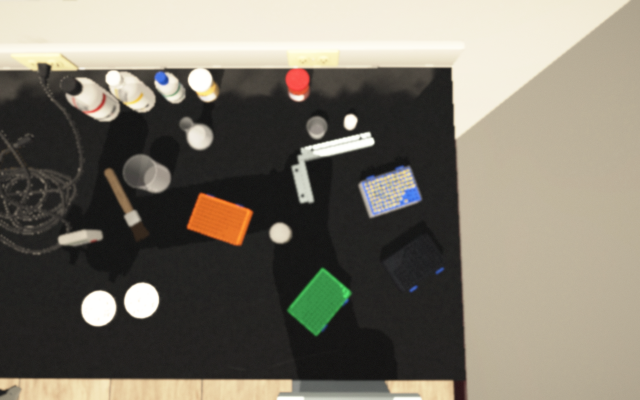

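View pics/side0.png

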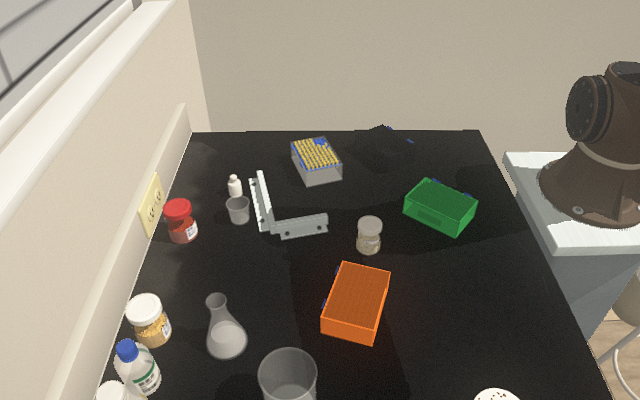

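The tip box is the clear one with yellow tips, at top (390,190) and side (317,160). The look-alikes are black (414,264), green (319,300) and orange (219,218). The fence corner is near top (303,157), with the long rail running right. Next I fit poses from depth and confirm on an enlarged crop.

```bash
cat > fit.py <<'E'
from h import *
from scipy.optimize import minimize
def rect(P):
    (c,s,a)=cv2.minAreaRect(P.astype(np.float32)); return c,s,a
def Rz(a): return np.array([[np.cos(a),-np.sin(a)],[np.sin(a),np.cos(a)]])
E
python3 - <<'E'
from fit import *
for n in("top","side"):
    f=np.load(f"/tmp/{n}0.npz"); W=cloud(n,f["d"]); im=f["im"]
    x,y,z=W[...,0],W[...,1],W[...,2]
    m=(abs(x-.62)<.1)&(abs(y+.1)<.1)
    print(n,"box z pct",np.nanpercentile(z[m],[5,50,90,97,99]))
    b=m&(z>.035)&(z<.06); print(b.sum(), rect(W[b][:,:2]), np.median(W[b],0))
    r=(x>.55)&(x<.76)&(y>-.08)&(y<.16)&(z>.016)&(z<.03)&~((x<.68)&(y<0.03))
    print("rail",r.sum(),np.round(np.nanmin(W[r],0),3),np.round(np.nanmax(W[r],0),3))
    q=W[r]; np.save(f"/tmp/rail_{n}.npy",q)
    t=m&(z<.03); print("table z",np.nanmedian(z[(abs(x-.5)<.03)&(abs(y)<.03)]))
im=np.load("/tmp/top0.npz")["im"][100:300,250:450]
im2=np.load("/tmp/side0.npz")["im"][120:270,210:410]
A=cv2.resize(im,(600,600),interpolation=cv2.INTER_CUBIC); save("crop1",A)
B=cv2.resize(im2,(800,600),interpolation=cv2.INTER_CUBIC); save("crop2",B)
E
```

```text
top box z pct [-0.00197476  0.00128004  0.04149929  0.04591883  0.04756119]
1927 ((0.6073665022850037, -0.0961712971329689), (0.08497113734483719, 0.1187230572104454), 18.330228805541992) [ 0.60615115 -0.0958814   0.04049514]
rail 668 [ 0.583 -0.061  0.016] [0.759 0.114 0.03 ]
table z 0.00022305400453684793
side box z pct [-0.00206673  0.000611    0.04307236  0.04567998  0.04667544]
1240 ((0.6059282422065735, -0.09319835156202316), (0.086149662733078, 0.1210206151008606), 19.08799934387207) [ 0.60416584 -0.08399831  0.04129882]
rail 837 [ 0.582 -0.061  0.016] [0.76  0.118 0.03 ]
table z -0.000505140882411036
```

View pics/crop1.png

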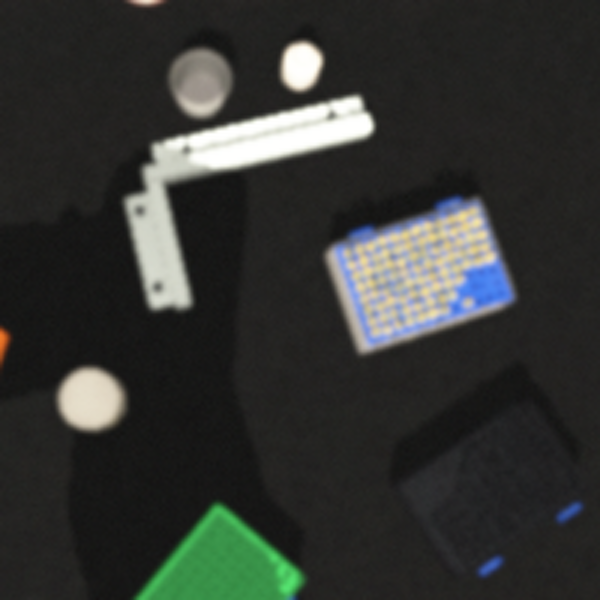

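View pics/crop2.png

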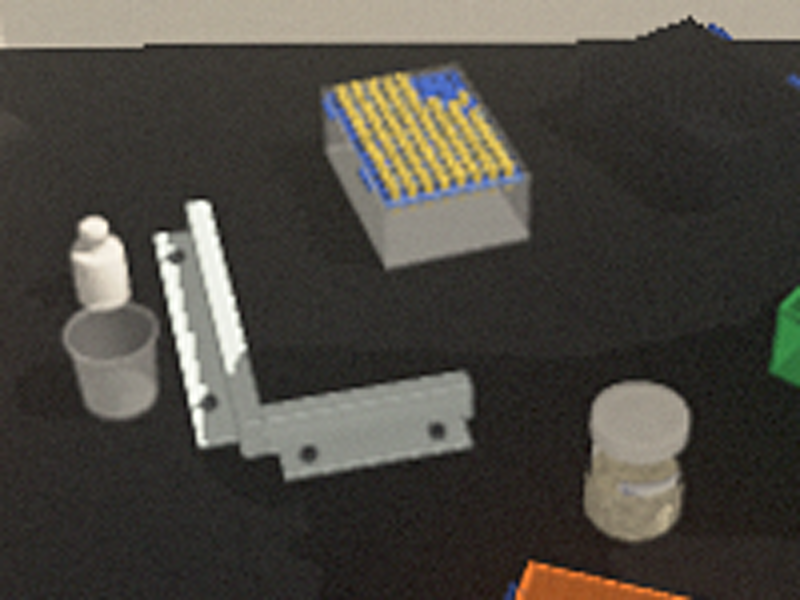

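The crops confirm the clear box with yellow tips, hinge tabs on its far (+x) side (crop (360,235) and (450,205)), all the walls visible. The inner corner of the fence is at crop (165,180). Now I fit the fence and refine both poses.

```bash
cat >> fit.py <<'E'
def fence_fit(q):
    q=q[(q[:,2]>.018)&(q[:,2]<.027)][:,:2]
    def seg(p,a,b):
        t=np.clip((p-a)@(b-a)/((b-a)@(b-a)),0,1); return np.linalg.norm(p-a-t[:,None]*(b-a),axis=1)
    def dist(v):
        p=(q-v[:2])@Rz(v[2]); c=np.array([.006,.006])
        return np.minimum(seg(p,c,np.array([.006,-.162])),seg(p,c,np.array([-.094,.006])))
    f=lambda v:np.minimum(dist(v),.015).mean()
    best=min((minimize(f,[.70+dx,.09+dy,np.radians(a)],method="Nelder-Mead",options=dict(xatol=1e-6,fatol=1e-8,maxiter=3000)) for dx in(-.01,.01) for dy in(-.01,.01) for a in(9,14)),key=lambda r:r.fun)
    p=(q-best.x[:2])@Rz(best.x[2])
    L=p[(p[:,1]<-.02)];S=p[(p[:,0]<-.02)]
    return best.x,best.fun,np.percentile(L[:,0],[5,50,95]),np.percentile(S[:,1],[5,50,95]),p.min(0)
E
python3 - <<'E'
from fit import *
Q=[np.load(f"/tmp/rail_{n}.npy") for n in("top","side")]
for q in Q+[np.vstack(Q)]:
    v,f,l,s,mn=fence_fit(q); print(v[:2],np.degrees(v[2]),f,l,s,mn)
fv=v; np.save("/tmp/fence.npy",fv)
# overlays
bx=np.array([.6066,-.0947,np.radians(18.5)])
print("box in fence",(bx[:2]-fv[:2])@Rz(fv[2])*1000,np.degrees(bx[2]-fv[2]))
def poly(c,a,pts,z): return np.c_[np.array(pts)@Rz(a).T+c,np.full(len(pts),z)]
tiles=[]
for n in("top","side"):
    im=np.load(f"/tmp/{n}0.npz")["im"]; S=3
    r0,c0=(100,250) if n=="top" else(110,210)
    A=cv2.resize(im[r0:r0+130,c0:c0+200],None,fx=S,fy=S,interpolation=cv2.INTER_CUBIC)
    for P in(poly(fv[:2],fv[2],[(0,0),(0,-.168),(.012,-.168),(.012,.0),(.012,.012),(0,.012),(-.1,.012),(-.1,0)],.022),poly(fv[:2],fv[2],[(0,0),(0,-.118),(-.082,-.118),(-.082,0)],0),
      poly(bx[:2],bx[2],[(.041,.059),(.041,-.059),(-.041,-.059),(-.041,.059)],.044),poly(bx[:2],bx[2],[(.041,.059),(.041,-.059),(-.041,-.059),(-.041,.059)],0)):
        u=(proj(n,P)-[c0,r0]+.5)*S-.5
        cv2.polylines(A,[np.round(u).astype(int)],True,(255,0,0),1)
    tiles.append(A)
A=np.vstack(tiles); A=A[:, :]; print(A.shape); save("ov",cv2.resize(A,(450,585),interpolation=cv2.INTER_AREA))
E
```

```text
[0.68224599 0.10060564] 13.485045835772942 0.0034088359309152067 [0.00073971 0.00620181 0.01245789] [0.00068898 0.00603891 0.01139315] [-0.0994166  -0.16831595]
[0.68118182 0.10478386] 13.495812651088949 0.00490741460662471 [0.00076515 0.00830854 0.06362962] [-0.0013864   0.00596856  0.01076519] [-0.10029644 -0.17095868]
[0.68177383 0.10266773] 13.446901895900702 0.004347974878743468 [0.00077683 0.00719661 0.06040624] [-0.00086073  0.00608735  0.01231302] [-0.10037908 -0.17042584]
box in fence [-119.00970911 -174.47582627] 5.053098104099299
(780, 600, 3)
```

View pics/ov.png

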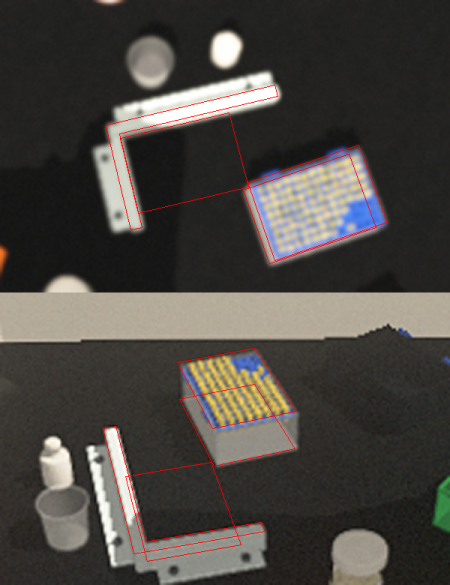

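The overlays match both pictures to about 2 mm. In the fence frame the box is at (-119,-174) mm and +5°. Plan:
1. Push along +y with two fingers on the −y face, stopping 10 mm short; this also squares the box.
2. Push along +x into the long rail.
3. Push along +y until snug.

```bash
cat > go.py <<'E'
from fit import *
from scipy.spatial.transform import Rotation as Ro
fv=np.load("/tmp/fence.npy")
def st(tgt=None,jaw=None):
    """tgt: fence-frame TCP target (mm, z world mm); jaw: fence angle (deg) of tool z (push) dir"""
    o=get_obs(); R=Ro.from_euler("xyz",o["orientation"],degrees=True).as_matrix(); p=o["tool_pos"]
    pf=(p[:2]-fv[:2])@Rz(fv[2])*1000
    print("t",round(o["clock"],2),"fence tcp",np.round(pf,1),"z",round(p[2]*1000,1),"down",np.round(R[:,0],3),"F",np.round(o["force"],1),"F fence",np.round(o["force"][:2]@Rz(fv[2]),1),"open",round(o["opening"]*1000,1),"j6",round(o["joint_pos"][5],1))
    an=lambda v:(np.degrees(np.arctan2(v[1],v[0])-fv[2])+180)%360-180
    print("fence ang: tool y",round(an(R[:,1]),2),"tool z",round(an(R[:,2]),2))
    if tgt is not None:
        d=np.r_[Rz(fv[2])@np.array(tgt[:2])/1000+fv[:2],tgt[2]/1000]-p; print("tool shift mm",np.round(R.T@d*1000,1),"world",np.round(d*1000,1))
    if jaw is not None: print("twist rad for z->",jaw,np.radians((an(R[:,2])-jaw+180)%360-180).round(4))
E
python3 -c "
from go import *
import plant;print([k for k in dir(plant) if not k.startswith('_')], getattr(plant,'tcp_to_grasp',None))
st((-119,-265,100),90); st(None,-90); st(None,0);st(None,180)"
```

```text
['PlanningError', 'boxes_of', 'camera_params', 'close_job', 'get_obs', 'snapshot', 'tcp_to_grasp'] 0.0188
t 0.6 fence tcp [-294.   607.5] z 226.6 down [ 0.  0. -1.] F [-1.   0.2  0.2] F fence [-0.9  0.4] open 87.7 j6 -16.5
fence ang: tool y -125.61 tool z 144.39
tool shift mm [ 126.6  607.5 -650.2] world [ 373.  -807.9 -126.6]
twist rad for z-> 90 0.9493
t 0.6 fence tcp [-294.   607.5] z 226.6 down [ 0.  0. -1.] F [-1.   0.2  0.2] F fence [-0.9  0.4] open 87.7 j6 -16.5
fence ang: tool y -125.61 tool z 144.39
twist rad for z-> -90 -2.1923
t 0.6 fence tcp [-294.   607.5] z 226.6 down [ 0.  0. -1.] F [-1.   0.2  0.2] F fence [-0.9  0.4] open 87.7 j6 -16.5
fence ang: tool y -125.61 tool z 144.39
twist rad for z-> 0 2.5201
t 0.6 fence tcp [-294.   607.5] z 226.6 down [ 0.  0. -1.] F [-1.   0.2  0.2] F fence [-0.9  0.4] open 87.7 j6 -16.5
fence ang: tool y -125.61 tool z 144.39
twist rad for z-> 180 -0.6215
```

```bash

python3 -m pendant '[{"claw":40,"linear":[0,0,0],"twist":0.095},{"claw":40,"linear":[0,0,0],"twist":0.095},{"claw":40,"linear":[0,0,0],"twist":0.095},{"claw":40,"linear":[0,0,0],"twist":0.095},{"claw":40,"linear":[0,0,0],"twist":0.095},{"claw":40,"linear":[0,0,0],"twist":0.095},{"claw":40,"linear":[0,0,0],"twist":0.095},{"claw":40,"linear":[0,0,0],"twist":0.095},{"claw":40,"linear":[0,0,0],"twist":0.095},{"claw":40,"linear":[0,0,0],"twist":0.094}]'
for i in 1 2 3; do python3 -m pendant '[{"claw":40,"linear":[0,-6,-29],"twist":0},{"claw":40,"linear":[0,-6,-29],"twist":0},{"claw":40,"linear":[0,-6,-29],"twist":0},{"claw":40,"linear":[0,-6,-29],"twist":0},{"claw":40,"linear":[0,-6,-29],"twist":0},{"claw":40,"linear":[0,-6,-29],"twist":0},{"claw":40,"linear":[0,-6,-29],"twist":0},{"claw":40,"linear":[0,-6,-29],"twist":0},{"claw":40,"linear":[0,-6,-29],"twist":0},{"claw":40,"linear":[0,-6,-29],"twist":0}]'; done
python3 -c "
from go import *
st((-115,-262,10),90)"
```

```text
clock: 1.43
tool_pos: [0.2546, 0.6251, 0.2266]
orientation: [-19.4, 90.0, 83.8]
force: [0.0, -0.2, -0.5]
opening: 0.0401
clock: 2.27
tool_pos: [0.3809, 0.3557, 0.2269]
orientation: [-42.9, 90.0, 60.5]
force: [0.7, 0.6, -0.0]
opening: 0.04
clock: 3.1
tool_pos: [0.5068, 0.0876, 0.2269]
orientation: [-74.4, 90.0, 29.1]
force: [0.8, 1.0, -0.4]
opening: 0.0402
clock: 3.93
tool_pos: [0.6327, -0.1806, 0.2267]
orientation: [-110.7, 90.0, -7.2]
force: [0.7, 0.6, 0.2]
opening: 0.04
t 3.93 fence tcp [-113.6 -264.1] z 226.7 down [ 0. -0. -1.] F [0.7 0.6 0.2] F fence [0.8 0.4] open 40.0 j6 12.4
fence ang: tool y -179.98 tool z 90.02
tool shift mm [216.7   1.5   2.1] world [  -1.9    1.7 -216.7]
twist rad for z-> 90 0.0003
```

```bash

python3 -m pendant '[{"claw":40,"linear":[24,0,0],"twist":0},{"claw":40,"linear":[24,0,0],"twist":0},{"claw":40,"linear":[24,0,0],"twist":0},{"claw":40,"linear":[24,0,0],"twist":0},{"claw":40,"linear":[24,0,0],"twist":0},{"claw":40,"linear":[24,0,0],"twist":0},{"claw":40,"linear":[24,0,0],"twist":0},{"claw":40,"linear":[24,0,0],"twist":0},{"claw":40,"linear":[15,0,0],"twist":0},{"claw":40,"linear":[9,0,0],"twist":0}]'
python3 -m pendant '[{"claw":40,"linear":[0,0,5],"twist":0},{"claw":40,"linear":[0,0,5],"twist":0},{"claw":40,"linear":[0,0,5],"twist":0},{"claw":40,"linear":[0,0,5],"twist":0},{"claw":40,"linear":[0,0,5],"twist":0},{"claw":40,"linear":[0,0,5],"twist":0},{"claw":40,"linear":[0,0,5],"twist":0},{"claw":40,"linear":[0,0,5],"twist":0},{"claw":40,"linear":[0,0,5],"twist":0},{"claw":40,"linear":[0,0,5],"twist":0}]'
cat >> go.py <<'E'
def box(n="top",tag=None,guess=None):
    """box pose in fence frame by matching its 44 mm top rectangle to high points"""
    im,d=snapshot(n); W=cloud(n,d); 
    P=W.reshape(-1,3); F=np.c_[(P[:,:2]-fv[:2])@Rz(fv[2])*1000,P[:,2]*1000]
    ok=(F[:,2]>34)&(F[:,2]<52)&(abs(F[:,0]-guess[0])<70)&(abs(F[:,1]-guess[1])<85)
    rgb=im.reshape(-1,3).astype(int)
    q=F[ok][:,:2]; r=rect(q); print(n,"pts",len(q),"rect",np.round(r[0],1),np.round(r[1],1),round(r[2],1),"median",np.round(np.median(q,0),1))
    if tag: save(tag,im)
    return im
E
python3 -c "
from go import *
st((-115,-139,10),90)
im=box('top','t1',(-115,-150)); im2=box('side',None,(-115,-150))
A=cv2.resize(im[100:240,240:440],(600,420)); B=cv2.resize(im2[110:240,210:410],(600,390)); save('c3',cv2.resize(np.vstack([A,B]),(420,567)))"
```

```text
clock: 4.77
tool_pos: [0.631, -0.179, 0.0082]
orientation: [72.8, 89.8, 176.3]
force: [-0.1, -0.4, 0.6]
opening: 0.0395
clock: 5.6
tool_pos: [0.6217, -0.1304, 0.0117]
orientation: [-113.6, 89.8, -10.1]
force: [1.2, -5.9, 5.4]
opening: 0.0402
t 5.6 fence tcp [-112.6 -212.7] z 11.7 down [ 0.003 -0.    -1.   ] F [ 1.2 -5.9  5.4] F fence [-0.2 -6. ] open 40.2 j6 7.7
fence ang: tool y -179.97 tool z 90.03
tool shift mm [ 1.6  2.4 73.7] world [-19.5  71.1  -1.7]
twist rad for z-> 90 0.0005
top pts 420 rect [-127.9 -166.8] [72.6 55. ] 81.8 median [-121.5 -170.8]
side pts 1459 rect [-114.4 -149.5] [ 85.4 139. ] 0.0 median [-114.2 -135.9]
```

View pics/c3.png

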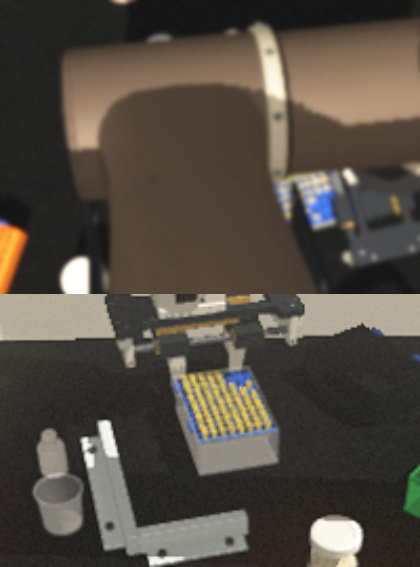

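The side view shows both fingertips flat on the box's near end, with the box now square to the corner. The top view is blocked by the arm. I continue pushing +y by about 74 mm.

```bash

python3 -m pendant '[{"claw":40,"linear":[0,0,7],"twist":0},{"claw":40,"linear":[0,0,7],"twist":0},{"claw":40,"linear":[0,0,7],"twist":0},{"claw":40,"linear":[0,0,7],"twist":0},{"claw":40,"linear":[0,0,7],"twist":0},{"claw":40,"linear":[0,0,7],"twist":0},{"claw":40,"linear":[0,0,7],"twist":0},{"claw":40,"linear":[0,0,7],"twist":0},{"claw":40,"linear":[0,0,7],"twist":0},{"claw":40,"linear":[0,0,7],"twist":0}]'
python3 -c "
from go import *
st()"
python3 -m pendant '[{"claw":40,"linear":[0,0,0],"twist":0},{"claw":40,"linear":[0,0,-5],"twist":0},{"claw":40,"linear":[0,0,-10],"twist":0},{"claw":40,"linear":[0,0,-10],"twist":0},{"claw":40,"linear":[-20,0,0],"twist":0},{"claw":40,"linear":[-20,0,0],"twist":0},{"claw":40,"linear":[-20,0,0],"twist":0},{"claw":40,"linear":[-20,0,0],"twist":0},{"claw":50,"linear":[-20,0,0],"twist":0},{"claw":50,"linear":[-20,0,0],"twist":0}]'
python3 -c "
from go import *
st((-195,-70,130),0); box('side',None,(-113,-75))"
```

```text
clock: 6.53
tool_pos: [0.6047, -0.0623, 0.0111]
orientation: [-115.3, 89.9, -11.9]
force: [1.3, -5.2, 4.5]
opening: 0.0403
t 6.53 fence tcp [-113.3 -142.5] z 11.1 down [ 0.001 -0.    -1.   ] F [ 1.3 -5.2  4.5] F fence [ 0.  -5.4] open 40.3 j6 0.9
fence ang: tool y -179.98 tool z 90.02
clock: 7.37
tool_pos: [0.6099, -0.088, 0.1312]
orientation: [63.8, 90.0, 167.2]
force: [-0.2, -0.2, 0.2]
opening: 0.0475
t 7.37 fence tcp [-114.2 -168.8] z 131.2 down [-0.001  0.    -1.   ] F [-0.2 -0.2  0.2] F fence [-0.2 -0.1] open 47.5 j6 3.5
fence ang: tool y 179.94 tool z 89.94
tool shift mm [ 1.3 80.9 98.7] world [-101.5   77.3   -1.2]
twist rad for z-> 0 1.5698
side pts 1622 rect [-114.8  -70.4] [ 86.1 123.5] 0.0 median [-113.7  -62.3]
```

```bash

python3 -m pendant '[{"claw":55,"linear":[0,0,0],"twist":0.12},{"claw":55,"linear":[0,0,0],"twist":0.12},{"claw":55,"linear":[0,0,0],"twist":0.12},{"claw":55,"linear":[0,0,0],"twist":0.12},{"claw":55,"linear":[0,0,0],"twist":0.12},{"claw":55,"linear":[0,0,0],"twist":0.12},{"claw":55,"linear":[0,0,0],"twist":0.12},{"claw":55,"linear":[0,0,0],"twist":0.12},{"claw":55,"linear":[0,0,0],"twist":0.12},{"claw":55,"linear":[0,0,0],"twist":0.12}]'
python3 -m pendant '[{"claw":55,"linear":[0,0,0],"twist":0.12},{"claw":55,"linear":[0,0,0],"twist":0.12},{"claw":55,"linear":[0,0,0],"twist":0.12},{"claw":55,"linear":[0,0,0],"twist":0.01},{"claw":55,"linear":[0,16,-13],"twist":0},{"claw":55,"linear":[0,16,-14],"twist":0},{"claw":55,"linear":[0,16,-14],"twist":0},{"claw":55,"linear":[0,16,-14],"twist":0},{"claw":55,"linear":[0,17,-14],"twist":0},{"claw":55,"linear":[0,17,-14],"twist":0}]'
python3 -c "
from go import *
st((-195,-71,10),0); box('top',None,(-113,-75)); im=box('side','t2',(-113,-75)); save('c4',cv2.resize(im[110:270,200:440],(600,400)))"
```

```text
clock: 8.25
tool_pos: [0.61, -0.0879, 0.13]
orientation: [136.7, 90.0, 171.0]
force: [-0.4, 0.8, -0.0]
opening: 0.0549
clock: 9.08
tool_pos: [0.5057, -0.011, 0.1303]
orientation: [165.9, 90.0, 179.5]
force: [0.1, 1.0, 0.0]
opening: 0.0549
t 9.08 fence tcp [-197.7  -69.7] z 130.3 down [-0.  0. -1.] F [0.1 1.  0. ] F fence [0.4 0.9] open 54.9 j6 -97.3
fence ang: tool y 90.24 tool z 0.24
tool shift mm [120.3  -1.4   2.7] world [   2.9   -0.7 -120.3]
twist rad for z-> 0 0.0041
top pts 480 rect [-81.5 -71.7] [ 29. 119.] 6.7 median [-84.3 -60.5]
side pts 1614 rect [-114.9  -71. ] [121.5  86. ] 90.0 median [-113.8  -62.6]
```

View pics/c4.png

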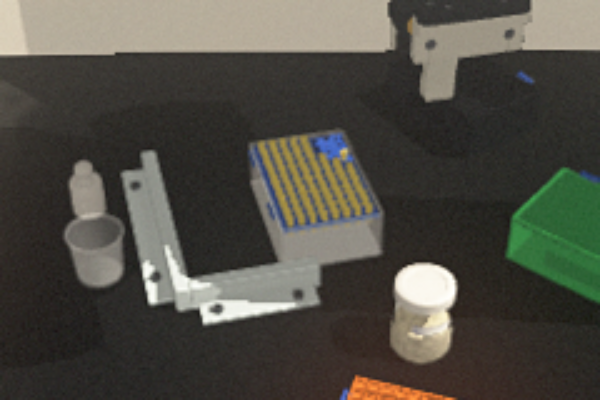

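The box stands square at about (-114,-71), with a gap to the short rail (crop (385,235)) and the jar untouched. I descend and push +x.

```bash

python3 -m pendant '[{"claw":55,"linear":[20,0,0],"twist":0.004},{"claw":55,"linear":[20,0,0],"twist":0},{"claw":55,"linear":[20,0,0],"twist":0},{"claw":55,"linear":[20,0,0],"twist":0},{"claw":55,"linear":[20,0,0],"twist":0},{"claw":55,"linear":[12,0,0],"twist":0},{"claw":55,"linear":[8,0,0],"twist":0},{"claw":55,"linear":[0,0,8],"twist":0},{"claw":55,"linear":[0,0,8],"twist":0},{"claw":55,"linear":[0,0,8],"twist":0}]'
python3 -m pendant '[{"claw":55,"linear":[0,0,7],"twist":0},{"claw":55,"linear":[0,0,7],"twist":0},{"claw":55,"linear":[0,0,7],"twist":0},{"claw":55,"linear":[0,0,7],"twist":0},{"claw":55,"linear":[0,0,7],"twist":0},{"claw":55,"linear":[0,0,7],"twist":0},{"claw":55,"linear":[0,0,7],"twist":0},{"claw":55,"linear":[0,0,7],"twist":0},{"claw":55,"linear":[0,0,7],"twist":0},{"claw":55,"linear":[0,0,7],"twist":0}]'
python3 -c "
from go import *
st(); box('side',None,(-55,-75))"
```

```text
clock: 10.02
tool_pos: [0.5319, -0.005, 0.0114]
orientation: [-3.4, 89.9, 9.9]
force: [-0.6, -0.1, 1.0]
opening: 0.0549
clock: 10.85
tool_pos: [0.598, 0.0107, 0.011]
orientation: [-178.9, 89.9, -165.6]
force: [-4.9, -1.8, 4.0]
opening: 0.0547
t 10.85 fence tcp [-102.9  -70. ] z 11.0 down [-0.001 -0.    -1.   ] F [-4.9 -1.8  4. ] F fence [-5.2 -0.6] open 54.7 j6 -96.4
fence ang: tool y 89.84 tool z -0.16
side pts 1439 rect [-58.6 -72.2] [105.  123.5] 0.1 median [-43.4 -59.3]
```

```bash

python3 -m pendant '[{"claw":55,"linear":[0,0,1.2],"twist":0},{"claw":55,"linear":[0,0,1.2],"twist":0},{"claw":55,"linear":[0,0,1.2],"twist":0},{"claw":55,"linear":[0,0,1.2],"twist":0},{"claw":55,"linear":[0,0,1],"twist":0},{"claw":55,"linear":[0,0,1],"twist":0},{"claw":55,"linear":[0,0,1],"twist":0},{"claw":55,"linear":[0,0,1],"twist":0},{"claw":55,"linear":[0,0,1],"twist":0},{"claw":55,"linear":[0,0,0],"twist":0}]'
python3 -c "
from go import *
st()"
```

```text
clock: 11.73
tool_pos: [0.6067, 0.0128, 0.0105]
orientation: [-178.0, 89.9, -164.8]
force: [-6.9, -0.9, 5.7]
opening: 0.0553
t 11.73 fence tcp [-93.9 -70. ] z 10.5 down [-0.002 -0.    -1.   ] F [-6.9 -0.9  5.7] F fence [-7.   0.7] open 55.3 j6 -96.3
fence ang: tool y 89.83 tool z -0.17
```

```bash

for i in 1 2; do python3 -m pendant '[{"claw":55,"linear":[0,0,0.5],"twist":0},{"claw":55,"linear":[0,0,0.5],"twist":0},{"claw":55,"linear":[0,0,0.5],"twist":0},{"claw":55,"linear":[0,0,0.5],"twist":0},{"claw":55,"linear":[0,0,0.5],"twist":0},{"claw":55,"linear":[0,0,0],"twist":0},{"claw":55,"linear":[0,0,0],"twist":0},{"claw":55,"linear":[0,0,0],"twist":0},{"claw":55,"linear":[0,0,0],"twist":0},{"claw":55,"linear":[0,0,0],"twist":0}]'
python3 -c "
from go import *
st()"; done
```

```text
clock: 12.57
tool_pos: [0.6067, 0.0128, 0.0104]
orientation: [179.7, 89.7, -167.0]
force: [-14.8, -1.9, 13.0]
opening: 0.055
t 12.57 fence tcp [-93.9 -70. ] z 10.4 down [-0.006 -0.001 -1.   ] F [-14.8  -1.9  13. ] F fence [-14.9   1.6] open 55.0 j6 -96.3
fence ang: tool y 89.82 tool z -0.18
clock: 13.4
tool_pos: [0.6067, 0.0127, 0.0102]
orientation: [179.6, 89.4, -167.2]
force: [-22.8, -1.7, 19.4]
opening: 0.0545
t 13.4 fence tcp [-94.  -70.1] z 10.2 down [-0.01  -0.002 -1.   ] F [-22.8  -1.7  19.4] F fence [-22.6   3.7] open 54.5 j6 -96.3
fence ang: tool y 89.79 tool z -0.21
```

Contact with the long rail is firm: the TCP stays at -93.9 while the force rises to 23 N. Now I back off and go round to the −y face for the final push.

```bash

python3 -m pendant '[{"claw":55,"linear":[0,0,-5],"twist":0},{"claw":55,"linear":[0,0,-10],"twist":0},{"claw":55,"linear":[0,0,-15],"twist":0},{"claw":16,"linear":[-15,0,0],"twist":0},{"claw":16,"linear":[-20,0,0],"twist":0},{"claw":16,"linear":[-20,0,0],"twist":0},{"claw":16,"linear":[-20,0,0],"twist":0},{"claw":16,"linear":[-20,0,0],"twist":0},{"claw":16,"linear":[-20,0,0],"twist":0},{"claw":16,"linear":[0,0,0],"twist":0}]'
python3 -m pendant '[{"claw":16,"linear":[0,0,0],"twist":-0.12},{"claw":16,"linear":[0,0,0],"twist":-0.12},{"claw":16,"linear":[0,0,0],"twist":-0.12},{"claw":16,"linear":[0,0,0],"twist":-0.12},{"claw":16,"linear":[0,0,0],"twist":-0.12},{"claw":16,"linear":[0,0,0],"twist":-0.12},{"claw":16,"linear":[0,0,0],"twist":-0.12},{"claw":16,"linear":[0,0,0],"twist":-0.12},{"claw":16,"linear":[0,0,0],"twist":-0.12},{"claw":16,"linear":[0,0,0],"twist":-0.12}]'
python3 -m pendant '[{"claw":16,"linear":[0,0,0],"twist":-0.12},{"claw":16,"linear":[0,0,0],"twist":-0.12},{"claw":16,"linear":[0,0,0],"twist":-0.12},{"claw":16,"linear":[0,0,0],"twist":-0.01},{"claw":16,"linear":[0,-13,-15],"twist":0},{"claw":16,"linear":[0,-13,-16],"twist":0},{"claw":16,"linear":[0,-13,-16],"twist":0},{"claw":16,"linear":[0,-13,-16],"twist":0},{"claw":16,"linear":[0,-13,-16],"twist":0},{"claw":16,"linear":[0,-13,-16],"twist":0}]'
python3 -c "
from go import *
st((-43,-166,10),90); box('side',None,(-41,-70))"
```

```text
clock: 14.23
tool_pos: [0.5865, 0.0081, 0.1301]
orientation: [-2.0, 89.5, 11.4]
force: [1.2, 0.5, 0.8]
opening: 0.0176
clock: 15.07
tool_pos: [0.5839, 0.0076, 0.1254]
orientation: [-64.8, 89.9, 17.6]
force: [-0.6, -0.0, 0.8]
opening: 0.0158
clock: 15.9
tool_pos: [0.6822, -0.0678, 0.1254]
orientation: [-93.7, 89.9, 9.3]
force: [-0.3, 1.0, 0.8]
opening: 0.0156
t 15.9 fence tcp [ -39.3 -165.8] z 125.4 down [ 0.001  0.    -1.   ] F [-0.3  1.   0.8] F fence [-0.1  1.1] open 15.6 j6 2.4
fence ang: tool y 179.57 tool z 89.57
tool shift mm [115.4   3.9  -0.2] world [  -3.6   -1.  -115.4]
twist rad for z-> 90 -0.0076
side pts 1692 rect [-39.8 -71.5] [ 85.6 121.8] 0.0 median [-39.5 -61.4]
```

```bash

python3 -m pendant '[{"claw":16,"linear":[19,2,0],"twist":-0.007},{"claw":16,"linear":[20,2,0],"twist":0},{"claw":16,"linear":[20,0,0],"twist":0},{"claw":16,"linear":[20,0,0],"twist":0},{"claw":16,"linear":[20,0,0],"twist":0},{"claw":16,"linear":[10,0,0],"twist":0},{"claw":16,"linear":[6,0,0],"twist":0},{"claw":16,"linear":[0,0,5],"twist":0},{"claw":16,"linear":[0,0,5],"twist":0},{"claw":16,"linear":[0,0,5],"twist":0}]'
python3 -m pendant '[{"claw":16,"linear":[0,0,2.5],"twist":0},{"claw":16,"linear":[0,0,2.5],"twist":0},{"claw":16,"linear":[0,0,2],"twist":0},{"claw":16,"linear":[0,0,2],"twist":0},{"claw":16,"linear":[0,0,2],"twist":0},{"claw":16,"linear":[0,0,1],"twist":0},{"claw":16,"linear":[0,0,1],"twist":0},{"claw":16,"linear":[0,0,1],"twist":0},{"claw":16,"linear":[0,0,1],"twist":0},{"claw":16,"linear":[0,0,0],"twist":0}]'
python3 -c "
from go import *
st()"
python3 -m pendant '[{"claw":16,"linear":[0,0,1],"twist":0},{"claw":16,"linear":[0,0,1],"twist":0},{"claw":16,"linear":[0,0,1],"twist":0},{"claw":16,"linear":[0,0,1],"twist":0},{"claw":16,"linear":[0,0,0.5],"twist":0},{"claw":16,"linear":[0,0,0],"twist":0},{"claw":16,"linear":[0,0,0],"twist":0},{"claw":16,"linear":[0,0,0],"twist":0},{"claw":16,"linear":[0,0,0],"twist":0},{"claw":16,"linear":[0,0,0],"twist":0}]'
python3 -c "
from go import *
st()"
```

```text
clock: 16.78
tool_pos: [0.6743, -0.053, 0.0118]
orientation: [-98.1, 89.9, 5.5]
force: [-0.2, -0.5, 0.1]
opening: 0.0158
clock: 17.62
tool_pos: [0.6706, -0.0395, 0.0112]
orientation: [-120.9, 89.9, -17.2]
force: [2.0, -4.4, 4.0]
opening: 0.0157
t 17.62 fence tcp [ -44.  -135.7] z 11.2 down [ 0.001 -0.    -1.   ] F [ 2.  -4.4  4. ] F fence [ 0.9 -4.8] open 15.7 j6 0.4
fence ang: tool y -179.81 tool z 90.19
clock: 18.45
tool_pos: [0.6694, -0.0352, 0.011]
orientation: [-121.7, 89.9, -18.1]
force: [1.9, -5.0, 4.5]
opening: 0.0161
t 18.45 fence tcp [ -44.1 -131.2] z 11.0 down [ 0.001 -0.    -1.   ] F [ 1.9 -5.   4.5] F fence [ 0.7 -5.3] open 16.1 j6 -0.0
fence ang: tool y -179.82 tool z 90.18
```

Still sliding (5 N), so I continue in small steps until the force rises.

```bash

for i in 1 2; do python3 -m pendant '[{"claw":16,"linear":[0,0,0.5],"twist":0},{"claw":16,"linear":[0,0,0.5],"twist":0},{"claw":16,"linear":[0,0,0.5],"twist":0},{"claw":16,"linear":[0,0,0.5],"twist":0},{"claw":16,"linear":[0,0,0.5],"twist":0},{"claw":16,"linear":[0,0,0],"twist":0},{"claw":16,"linear":[0,0,0],"twist":0},{"claw":16,"linear":[0,0,0],"twist":0},{"claw":16,"linear":[0,0,0],"twist":0},{"claw":16,"linear":[0,0,0],"twist":0}]'
python3 -c "
from go import *
st()"; done
```

```text
clock: 19.28
tool_pos: [0.6688, -0.0334, 0.011]
orientation: [-149.6, 89.9, -46.0]
force: [2.5, -7.9, 4.6]
opening: 0.0161
t 19.28 fence tcp [ -44.2 -129.3] z 11.0 down [ 0.001 -0.001 -1.   ] F [ 2.5 -7.9  4.6] F fence [ 0.6 -8.2] open 16.1 j6 -0.3
fence ang: tool y -179.84 tool z 90.16
clock: 20.12
tool_pos: [0.6686, -0.0333, 0.0111]
orientation: [-175.1, 89.8, -71.5]
force: [5.2, -19.1, 2.5]
opening: 0.0157
t 20.12 fence tcp [ -44.5 -129.2] z 11.1 down [ 0.001 -0.003 -1.   ] F [  5.2 -19.1   2.5] F fence [  0.6 -19.8] open 15.7 j6 -0.5
fence ang: tool y -179.87 tool z 90.13
```

Contact with the short rail is firm too (20 N with no further motion). I retreat clear and check.

```bash

python3 -m pendant '[{"claw":16,"linear":[0,0,-5],"twist":0},{"claw":16,"linear":[0,0,-10],"twist":0},{"claw":16,"linear":[0,0,-15],"twist":0},{"claw":16,"linear":[-15,0,0],"twist":0},{"claw":16,"linear":[-25,0,0],"twist":0},{"claw":16,"linear":[-30,0,0],"twist":0},{"claw":16,"linear":[-30,0,0],"twist":0},{"claw":16,"linear":[-30,0,0],"twist":0},{"claw":16,"linear":[-30,0,0],"twist":0},{"claw":16,"linear":[-30,0,0],"twist":0}]'
python3 -m pendant '[{"claw":16,"linear":[0,22,-22],"twist":0},{"claw":16,"linear":[0,22,-22],"twist":0},{"claw":16,"linear":[0,22,-22],"twist":0},{"claw":16,"linear":[0,22,-22],"twist":0},{"claw":16,"linear":[0,22,-22],"twist":0},{"claw":16,"linear":[0,22,-22],"twist":0},{"claw":16,"linear":[0,22,-22],"twist":0},{"claw":16,"linear":[0,0,0],"twist":0},{"claw":16,"linear":[0,0,0],"twist":0},{"claw":16,"linear":[0,0,0],"twist":0}]'
python3 -c "
from go import *
st(); im=box('top','t9',(-41,-59)); im2=box('side','s9',(-41,-59))
for n in('top','side'):
    for t in('jar','weigh_cup','weight'): print(n,t,[(np.round(b['xy'],1),round(b['confidence'],2)) for b in boxes_of(n,t)][:1])
A=cv2.resize(im[100:240,240:440],(600,420)); B=cv2.resize(im2[140:270,210:410],(600,390)); save('c9',cv2.resize(np.vstack([A,B]),(444,600)))"
```

```text
clock: 20.95
tool_pos: [0.6745, -0.0594, 0.2017]
orientation: [34.4, 89.9, 138.0]
force: [0.8, 0.0, 0.2]
opening: 0.0158
clock: 21.78
tool_pos: [0.5614, -0.2453, 0.2004]
orientation: [-6.0, 90.0, 97.6]
force: [-0.4, 0.0, 0.3]
opening: 0.016
t 21.78 fence tcp [-198.  -310.4] z 200.4 down [-0.  0. -1.] F [-0.4  0.   0.3] F fence [-0.4  0.1] open 16.0 j6 19.0
fence ang: tool y -179.86 tool z 90.14
top pts 1895 rect [-39.5 -61.2] [117.9  85.9] 89.9 median [-41.2 -61.5]
side pts 1736 rect [-40.3 -58.8] [122.3  85.6] 90.0 median [-40.4 -49.5]
top jar [(array([279.8, 230.5]), 0.81)]
top weigh_cup [(array([316.8, 127.3]), 0.8)]
top weight [(array([350.2, 123.5]), 0.72)]
side jar [(array([371.5, 235.6]), 0.93)]
side weigh_cup [(array([236.5, 207.4]), 0.9)]
side weight [(array([234.1, 183.5]), 0.72)]
```

View pics/c9.png

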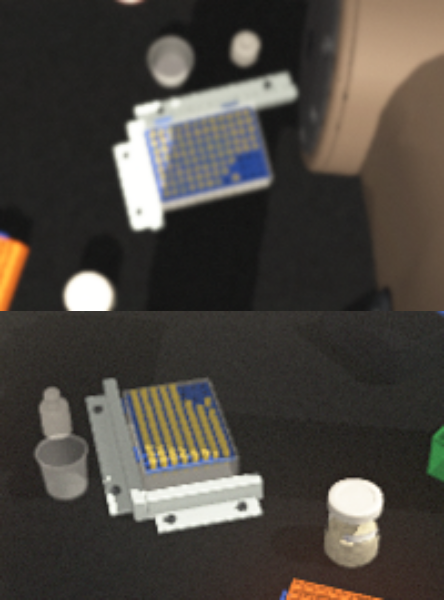

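Both views show the box in the corner, flat along the long rail and against the short rail, with jar, cup and weight where they were.

```bash
python3 -c "
from plant import *
print(close_job())"
```

```text
the job is handed in; nothing more can be done
None
```

I pushed the pipette-tip box into the corner and handed the job in at about 22 s, using only the fingertips. The order was: along +y (which squared it), then +x onto the long rail, then +y onto the short rail. It was pressed home with about 23 N on the long rail and 20 N on the short rail, and had stopped moving both times.

Last checks, made after the arm had backed away:
- **Box position:** in the fence frame it measured (-39.5, -61.2) mm from the top camera and (-40.3, -58.8) mm from the side camera, against a target of (-41, -59). The 2.4 mm difference in y is within what I'd expect from the camera calibration. The small x offset fits the hinge tabs being included in the measured outline.
- **Squareness:** the outline fit gave about 0.1° from parallel to the rails.
- **Bystanders:** the jar, cup and weight were found within about 3 pixels of where they started, and the robot was touching nothing.

No check failed. The contact readings put the finger face about 2 mm further forward than I had assumed, so I went by the force at each rail instead of the computed distance.

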